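# Sweep the loose bottle caps into the collecting bay

## Task

Three loose screw caps lie about on the laundry counter. With the fingers, sweep all three along the counter through the open side of the three-sided steel bay, until each lies flat and completely inside it. Do not lift the caps or tip them over, and leave everything else on the counter where it stands.

Things in the scene. Friction and masses are not known exactly. Their poses are not given: they have to be found in the camera images.
- bay: fixed U of bare sheet steel at the robot's left, turned up to 15 degrees: three walls 40 mm high, 4 mm thick, around a flat inner area 170 mm (its x) by 150 mm (its y). Origin: centre of that area, at counter height. Inner faces of side walls at x = +-85 mm, of the back wall at y = +75 mm; the mouth, y = -75 mm, is open and has no sill; the dark sheet inside is too thin to feel
- cap1: screw cap of a detergent bottle, closed end up: a plain pale ribbed plastic disc 44 mm across and 22 mm high, about 15 g, loose on the counter; origin at the centre of its underside, z up. The three caps are alike; they lie in any order among the cup and the jar
- cap2: screw cap of a detergent bottle, closed end up: a plain pale ribbed plastic disc 44 mm across and 22 mm high, about 15 g, loose on the counter; origin at the centre of its underside, z up. The three caps are alike; they lie in any order among the cup and the jar
- cap3: screw cap of a detergent bottle, closed end up: a plain pale ribbed plastic disc 44 mm across and 22 mm high, about 15 g, loose on the counter; origin at the centre of its underside, z up. The three caps are alike; they lie in any order among the cup and the jar
- cup: grey round dosing cup, open at the top, 64 mm across, 65 mm high, 150 g, standing among the caps; leave it alone. Origin at the centre of its underside
- jar: round jar with lid, 64 mm across, 75 mm high, 300 g, standing among the caps; leave it alone. Origin at the centre of its underside
- brush: flat brush, about 200 mm long, lying roughly along world y beyond the caps, low; leave it alone
- pack: small upright paper pack, 50 x 85 x 50 mm high, beyond the caps; leave it alone. Origin at the centre of its underside
- token_tray: grey open tray of wash tokens, 160 x 120 x 45 mm high, to the robot's right; leave it alone. Origin at the centre of its underside
There are look-alikes about, which are no part of the job. What is shaped like the cap3 but orange or purple is not meant.

How it is judged (in metres and radians):
At the end, for the whole second after the job is handed in: All three caps lie flat on the counter (within 0.15 rad) and at rest, each wholly within the bay's walls and mouth line (at most 2 mm over the mouth line) (y of cap1 in the frame of bay between -0.055 and 0.075 m and x of cap1 in the frame of bay between -0.085 and 0.085 m and height (world z) of each of cap1, cap2, cap3 below 0.006 m and angle between each of cap1, cap2, cap3's own z axis and vertical below 0.15 rad and linear speed of each of cap1, cap2, cap3 below 0.02 m/s and y of cap2 in the frame of bay between -0.055 and 0.075 m and x of cap2 in the frame of bay between -0.085 and 0.085 m and y of cap3 in the frame of bay between -0.055 and 0.075 m and x of cap3 in the frame of bay between -0.085 and 0.085 m); the robot touches nothing.
It fails at once if a cap is lifted off the counter or tipped over (its underside's centre more than 15 mm up, or tilted over 0.6 rad) (height (world z) of any of cap1, cap2, cap3 above 0.015 m or angle between any of cap1, cap2, cap3's own z axis and vertical above 0.6 rad).
It fails at once if another thing on the counter is shifted by more than 20 mm or knocked over (distance of any of cup, jar, brush, pack, token_tray from where it was at the start of the episode above 0.02 m or angle between any of cup, jar's own z axis and vertical above 0.4 rad).
It also fails if it takes over 72 s, if anything falls off the work surface, if the arm or the gripper's body presses on something with over 40 N, if the wrist force passes 120 N, or if a joint passes its speed limit or range.

## Robot

A 6-joint arm with a two-finger parallel gripper is mounted at the origin on the work surface. World frame = base frame: x ahead of the robot, y to its left, z up, the work surface at z = 0. Lengths are in mm, angles in degrees, forces in N, time in s.
With the tool pointing down it reaches from about 250 to 725 mm from the base axis. Payload 4 kg.
Tool frame: the origin (TCP) lies where the fingers leave the gripper's body, on its centre line; the fingertips stand 73 mm ahead of it and the grasp point (between the pads) lies 54 mm ahead of it; z points along the fingers, y is the line along which they close (so a half turn about z gives the same grasp; the last joint's range is limited). The gripper opens to 85 mm and grips with 20 to 120 N. Pads are 22 mm wide; open, the fingers measure 114 mm over their backs; the gripper's body (76 mm by 85 mm) begins 54 mm behind the grasp point. The pads swing forward as they close: fully open they stand 13 mm farther back than shut.
Start: joints at [68.411, 13.785, 0.286, 76.501, 0, 90], TCP at [183.972, 464.924, 303.906] pointing down, gripper open.
Joint ranges: [-155.79, 155.79], [-60.16, 107.12], [-62.33, 73.08], [-114, 123.19], [-81.49, 82.49], [-180, 180]. Speed limits (degrees/s): [159.86, 159.86, 180, 180, 180, 180].

## Interface

Orientations are given as [roll, pitch, yaw] about the fixed x, y, z axes, in that order (R = Rz(yaw) Ry(pitch) Rx(roll)).
In Python, from station import ctrl, optics gives the robot as it stands. The module is installed in compiled form; this text tells all that it offers.
- The arm moves only by the tool carry_out, never from a script. Its argument "increments" is a list of rows, each an object with "twist": the turn, a rotation vector about the tool's x, y, z in units of 8 degrees (1.0 is 8 degrees), a list of three; "xyz": the shift along the tool's x, y, z in units of 40 mm (1.0 is 40 mm), a list of three; "gripper": the gripper's target within -1 to 1 (shut at 1, half-way at 0, fully open at -1). In form: [{"twist": [rx, ry, rz], "xyz": [x, y, z], "gripper": gripper}, ...]. A call has 1 to 20 rows; each row shifts and turns the commanded pose from where the row before left it, along the tool's axes as they then stand; what a row does not reach is not made up. A row lasts 1/10 s, in which the tool goes at most 50 mm and 8.59 degrees, less where a joint would pass 70% of its speed; a pose out of reach is approached as far as the arm can. A call is refused whole if a number of a shift passes 1 or a number of a turn 1, either way. A call with a gripper value outside its range is refused whole. The fingers move at their own pace and stop on an object; "force" is the grip in N (left out, the last holds). Time passes only in rows, so rows that do not move let the fingers close. It gives the time, the measured TCP pose, the force, the opening and the grip force at its end, in the units of the state.
- ctrl.get_state(): the state, without advancing time (a new reading comes with each control period).
- optics.get_image(name): name is "side" or "top"; returns a dict with "img" (420x560x3 uint8, blue, green, red), "intrinsics" (3x3 intrinsics, pixels), "dist_coeffs" ([k1, k2, p1, p2, k3] as OpenCV has them; the pictures are not rectified), "origin" and "rotation" of the camera in the world. Camera axes: x right, y down, z forward; pixel columns grow to the right and rows downward; lengths in mm; the calibration is good to about 2 mm. A picture is of the moment at which its call begins. There is no depth.
- ctrl.hand_in(): hands the job in; it is judged then, once.
The state is a dict: "time": time; "joint_pos": joint angles; "dq": joint speeds; "effort": joint torques, N m; "tool_pos": TCP position; "ee_rot": TCP orientation; "wrist_force": force on the tool from outside, world axes, zero at the start; "torque": the same for the moment, N m; "grip_width": opening from 0.0 (shut) to 1.0 (fully open); "gripper_force": force on a finger pad.
Only numpy, scipy, OpenCV 4.12 (cv2) and the standard library are available. Lean on these libraries where they do the work, as an engineer would, in place of code of your own. Each camera call takes 0.05 s, during which the arm holds its last target. There are 200 camera calls.

## Working session

There is one attempt and no reset: what is moved stays moved. The work goes in short steps, Python scripts to look and compute and a tool call to move; the robot and the scene stay as the last step left them, time stands still between calls to the robot, and variables do not carry over. Pictures are saved under pics/ and viewed, at most 10 in all, crops included, and the job is handed in when it is done.

Besides the shell and the picture viewer there is one more tool, called after "Request:" in YAML: its name, and indented under it one key for each argument. carry_out: Moves the arm, as the interface text tells. Its arguments: {"type":"object","properties":{"increments":{"type":"array","items":{"type":"object","properties":{"twist":{"type":"array","items":{"type":"number"}},"xyz":{"type":"array","items":{"type":"number"}},"gripper":{"type":"number"}}}},"force":{"type":"number"}},"required":["increments"]}

```bash
mkdir -p pics
cat > h.py <<'E'
import numpy as np,cv2
from station import ctrl,optics
def snap(n,f):
    d=optics.get_image(n); cv2.imwrite('pics/'+f,d['img']); np.savez(n+'.npz',**d); return d
def px2w(d,pts,z):
    p=cv2.undistortPoints(np.array(pts,float).reshape(-1,1,2),np.array(d['intrinsics'],float),np.array(d['dist_coeffs'],float)).reshape(-1,2)
    r=np.c_[p,np.ones(len(p))]@np.array(d['rotation']).T; o=np.array(d['origin'],float)
    return o+r*((np.broadcast_to(z,len(p))-o[2])/r[:,2])[:,None]
E
python3 - <<'E'
from h import *
for n in('top','side'):
    d=snap(n,n+'0.png'); print(d['origin'],d['rotation'])
print(ctrl.get_state())
E
```

```text
[ 361.35426083  -98.93851987 1249.77209831] [-1.70059341e+02 -7.89773164e-02 -9.14571432e+01]
[403.63118469 853.25803644 712.87812981] [-124.86241957   -0.81519472 -169.37180864]
{'time': 0.1, 'joint_pos': array([6.84096512e+01, 1.38295654e+01, 2.21144725e-01, 7.65003284e+01,
       3.77621074e-04, 9.00007569e+01]), 'dq': array([ 0.01247686, -0.13729337,  0.11989587, -0.08299165,  0.06988557,
       -0.02458132]), 'effort': array([-1.35160753e-04, -3.73137224e+01,  2.53010505e+01,  1.08464988e-02,
       -7.21263041e-05, -9.10317368e-06]), 'tool_pos': array([183.82768074, 464.5284511 , 303.0852351 ]), 'ee_rot': array([-1.79891251e+02, -3.76183837e-04,  1.58408894e+02]), 'wrist_force': array([-0.57788008, -0.03903526, -0.41102765]), 'torque': array([-0.01823014,  0.02100016,  0.01512248]), 'gripper_force': 0.0, 'grip_width': 1.0000701358556743}
```

View pics/top0.png

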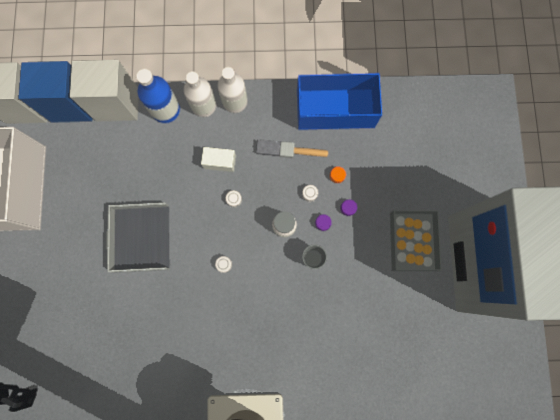

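View pics/side0.png

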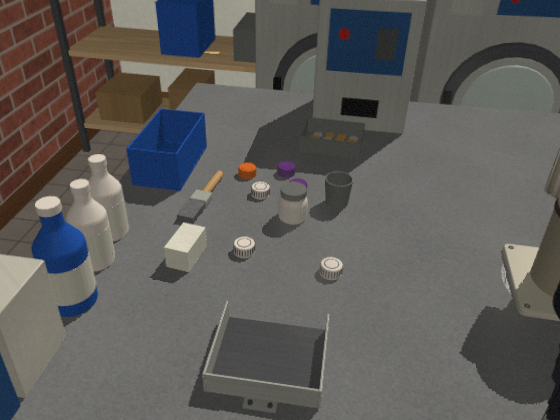

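The top picture shows the pale caps at about (233,198), (310,192) and (223,264). The possible mix-ups are orange (338,174), purple (349,207) and (323,222), and the jar lid (284,222). The bay is at (138,237) with its mouth facing right. The side picture agrees with this. Next I'll take a close crop and measure.

```bash
sed -i "s/np.array(d\['rotation'\]).T/R(d).T/" h.py
cat >> h.py <<'E'
from scipy.spatial.transform import Rotation as Ro
def R(d): return Ro.from_euler('xyz',np.array(d['rotation'],float),degrees=True).as_matrix()
def w2px(d,P):
    P=np.array(P,float).reshape(-1,3); r=R(d).T
    return cv2.projectPoints(P,cv2.Rodrigues(r)[0],-r@np.array(d['origin'],float),np.array(d['intrinsics'],float),np.array(d['dist_coeffs'],float))[0].reshape(-1,2)
E
python3 - <<'E'
from h import *
t=np.load('top.npz');s=np.load('side.npz')
c=t['img'][140:290,95:360]; cv2.imwrite('pics/crop.png',cv2.resize(c,None,fx=3,fy=3,interpolation=cv2.INTER_CUBIC))
print(px2w(t,[(233,198),(310,192),(223,264)],22).round());print(px2w(s,[(244,245),(260,188),(331,266)],22).round())
print('jar',px2w(t,[(284,222)],75).round(),'cup',px2w(t,[(314,257)],65).round())
E
```

```text
[[ 610.   27.   22.]
 [ 622. -185.   22.]
 [ 431.   55.   22.]]
[[ 608.   33.   22.]
 [ 619. -177.   22.]
 [ 431.   61.   22.]]
jar [[ 532. -111.   75.]] cup [[ 441. -186.   65.]]
```

View pics/crop.png

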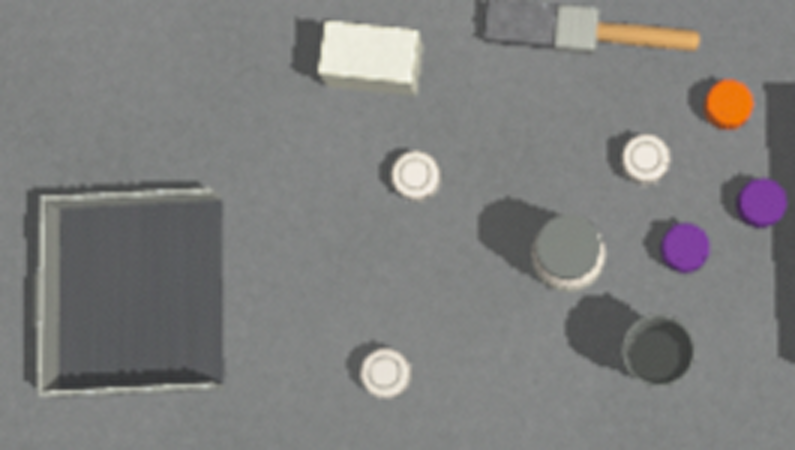

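The crop shows the caps at (416,174), (646,157) and (386,372), and all three are pale. The jar lid is grey at (567,248). The bay's wall-top corners are at (40,195), (37,393), (212,190) and (220,385).

Run:
```python
from h import *
t=np.load('top.npz')
f=lambda l:np.array(l)/3+[95-.33,140-.33]
print('caps',px2w(t,f([(416,174),(646,157),(386,372)]),22).round(1))
print('walltop back+x,back-x,mouth+x,mouth-x',px2w(t,f([(40,195),(37,393),(212,190),(220,385)]),40).round(1))
print('mouth floor',px2w(t,f([(222,197),(222,382)]),0).round(1))
print('jar,cup,pack corner',px2w(t,f([(567,248),(658,350),(418,90)]),[75,65,25]).round(1))
print('orange, purple',px2w(t,f([(729,104),(685,247),(763,202)]),22).round(1))
```

```text
caps [[ 610.9   25.8   22. ]
 [ 621.5 -184.6   22. ]
 [ 431.9   53.8   22. ]]
walltop back+x,back-x,mouth+x,mouth-x [[596.6 361.8  40. ]
 [420.1 357.4  40. ]
 [597.3 207.2  40. ]
 [423.1 197.   40. ]]
mouth floor [[598.2 207.9   0. ]
 [427.8 205.1   0. ]]
jar,cup,pack corner [[ 531.6 -109.7   75. ]
 [ 442.4 -185.8   65. ]
 [ 689.1   23.1   25. ]]
orange, purple [[ 669.4 -262.9   22. ]
 [ 537.5 -216.9   22. ]
 [ 577.  -289.5   22. ]]
```

Request:
carry_out:
  increments:
    - {"twist": [0, 0, 1], "xyz": [0, 0, 0], "gripper": 0.4}
    - {"twist": [0, 0, 1], "xyz": [0, 0, 0], "gripper": 0.4}
    - {"twist": [0, 0, 1], "xyz": [0, 0, 0], "gripper": 0.4}
    - {"twist": [0, 0, 1], "xyz": [0, 0, 0], "gripper": 0.4}
    - {"twist": [0, 0, 1], "xyz": [0, 0, 0], "gripper": 0.4}
    - {"twist": [0, 0, 1], "xyz": [0, 0, 0], "gripper": 0.4}
    - {"twist": [0, 0, 1], "xyz": [0, 0, 0], "gripper": 0.4}
    - {"twist": [0, 0, 1], "xyz": [0, 0, 0], "gripper": 0.4}
    - {"twist": [0, 0, 0.55], "xyz": [0, 0, 0], "gripper": 0.4}
    - {"twist": [0, 0, 0], "xyz": [0, 0, 0], "gripper": 0.4}
    - {"twist": [0, 0, 0], "xyz": [0, 0, 0], "gripper": 0.4}
  force: 20

```text
time: 1.2
tool_pos: [183.9, 464.8, 303.6]
ee_rot: [-180.0, 0.0, 90.1]
wrist_force: [0.5, -0.3, -0.3]
grip_width: 0.298
gripper_force: 0.0
```

Request:
carry_out:
  increments:
    - {"twist": [0, 0, 0], "xyz": [-0.76, 0.67, 0], "gripper": 0.4}
    - {"twist": [0, 0, 0], "xyz": [-0.76, 0.67, 0], "gripper": 0.4}
    - {"twist": [0, 0, 0], "xyz": [-0.76, 0.67, 0], "gripper": 0.4}
    - {"twist": [0, 0, 0], "xyz": [-0.76, 0.67, 0], "gripper": 0.4}
    - {"twist": [0, 0, 0], "xyz": [-0.76, 0.67, 0], "gripper": 0.4}
    - {"twist": [0, 0, 0], "xyz": [-0.76, 0.67, 0], "gripper": 0.4}
    - {"twist": [0, 0, 0], "xyz": [-0.76, 0.67, 0], "gripper": 0.4}
    - {"twist": [0, 0, 0], "xyz": [-0.76, 0.67, 0], "gripper": 0.4}
    - {"twist": [0, 0, 0], "xyz": [-0.76, 0.67, 0], "gripper": 0.4}
    - {"twist": [0, 0, 0], "xyz": [-0.76, 0.67, 0], "gripper": 0.4}
    - {"twist": [0, 0, 0], "xyz": [-0.76, 0.67, 0], "gripper": 0.4}
    - {"twist": [0, 0, 0], "xyz": [-0.76, 0.67, 0], "gripper": 0.4}
    - {"twist": [0, 0, 0], "xyz": [-0.76, 0.67, 0], "gripper": 0.4}
    - {"twist": [0, 0, 0], "xyz": [-0.76, 0.67, 0], "gripper": 0.4}
    - {"twist": [0, 0, 0], "xyz": [-0.76, 0.67, 0], "gripper": 0.4}
    - {"twist": [0, 0, 0], "xyz": [-0.76, 0.67, 0], "gripper": 0.4}
    - {"twist": [0, 0, 0], "xyz": [0, 0, 0], "gripper": 0.4}
    - {"twist": [0, 0, 0], "xyz": [0, 0, 0], "gripper": 0.4}

```text
time: 3.0
tool_pos: [612.9, -22.2, 302.8]
ee_rot: [-179.9, -0.0, 90.0]
wrist_force: [-0.4, 0.9, 0.6]
grip_width: 0.301
gripper_force: 0.0
```

Request:
carry_out:
  increments:
    - {"xyz": [0, 0, 1], "twist": [0, 0, 0], "gripper": 0.4}
    - {"xyz": [0, 0, 1], "twist": [0, 0, 0], "gripper": 0.4}
    - {"xyz": [0, 0, 1], "twist": [0, 0, 0], "gripper": 0.4}
    - {"xyz": [0, 0, 1], "twist": [0, 0, 0], "gripper": 0.4}
    - {"xyz": [0, 0, 1], "twist": [0, 0, 0], "gripper": 0.4}
    - {"xyz": [0, 0, 0], "twist": [0, 0, 0], "gripper": 0.4}
    - {"xyz": [0, 0, 0], "twist": [0, 0, 0], "gripper": 0.4}

```text
time: 3.7
tool_pos: [612.1, -20.3, 104.3]
ee_rot: [-179.9, -0.0, 90.1]
wrist_force: [0.2, 0.4, 0.6]
grip_width: 0.298
gripper_force: 0.0
```

Run:
```python
from h import *
d=snap('side','s1.png'); st=ctrl.get_state(); print(st['tool_pos'])
p=st['tool_pos'].copy();p[2]-=73
print(w2px(d,[p]))
cv2.imwrite('pics/s1c.png',cv2.resize(d['img'][120:320,150:400],None,fx=3,fy=3,interpolation=cv2.INTER_CUBIC))
```

```text
[613.67335027 -20.62935819 106.04163478]
[[247.00478696 224.45882557]]
```

View pics/s1c.png

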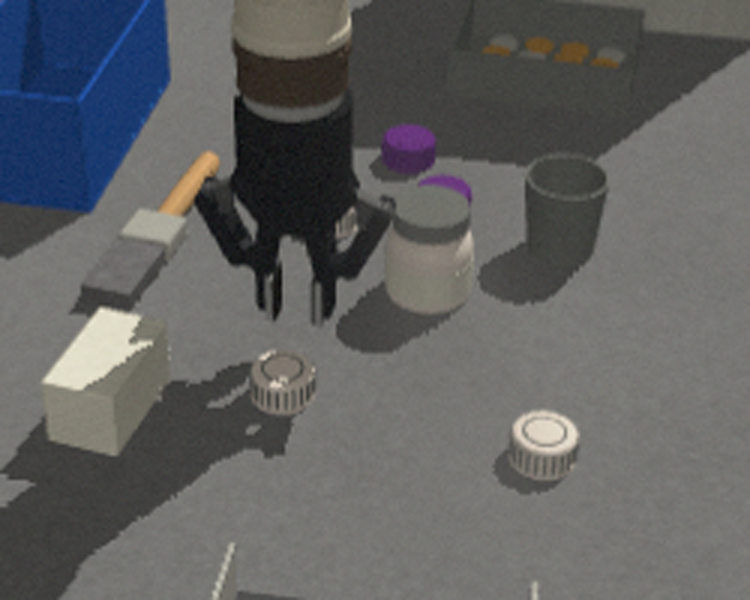

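The fingertips appear in the crop at (294,317) and were predicted at (291,313), so the calibration holds. The cap at (283,380) lies straight ahead of them.

Request:
carry_out:
  increments:
    - {"xyz": [0, 0, 0.3], "twist": [0, 0, 0], "gripper": 0.4}
    - {"xyz": [0, 0, 0.3], "twist": [0, 0, 0], "gripper": 0.4}
    - {"xyz": [0, 0, 0], "twist": [0, 0, 0], "gripper": 0.4}
    - {"xyz": [0.25, -0.05, 0], "twist": [0, 0, 0], "gripper": 0.4}
    - {"xyz": [0.25, -0.05, 0], "twist": [0, 0, 0], "gripper": 0.4}
    - {"xyz": [0.3, -0.11, 0], "twist": [0, 0, 0], "gripper": 0.4}
    - {"xyz": [0.3, -0.11, 0], "twist": [0, 0, 0], "gripper": 0.4}
    - {"xyz": [0.3, -0.11, 0], "twist": [0, 0, 0], "gripper": 0.4}
    - {"xyz": [0.3, -0.11, 0], "twist": [0, 0, 0], "gripper": 0.4}
    - {"xyz": [0.3, -0.11, 0], "twist": [0, 0, 0], "gripper": 0.4}
    - {"xyz": [0.3, -0.11, 0], "twist": [0, 0, 0], "gripper": 0.4}
    - {"xyz": [0.3, -0.11, 0], "twist": [0, 0, 0], "gripper": 0.4}
    - {"xyz": [0.1, 0, 0], "twist": [0, 0, 0], "gripper": 0.4}
    - {"xyz": [0, 0, 0], "twist": [0, 0, 0], "gripper": 0.4}

```text
time: 5.15
tool_pos: [577.9, 87.4, 79.9]
ee_rot: [-180.0, -0.0, 90.1]
wrist_force: [0.0, 0.4, -0.2]
grip_width: 0.294
gripper_force: 0.0
```

Run:
```python
from h import *
d=snap('side','s2.png'); print(ctrl.get_state()['tool_pos'])
cv2.imwrite('pics/s2c.png',cv2.resize(d['img'][170:420,180:380],None,fx=2.4,fy=2.4,interpolation=cv2.INTER_CUBIC))
```

```text
[578.12784085  86.91837377  79.86228647]
```

View pics/s2c.png

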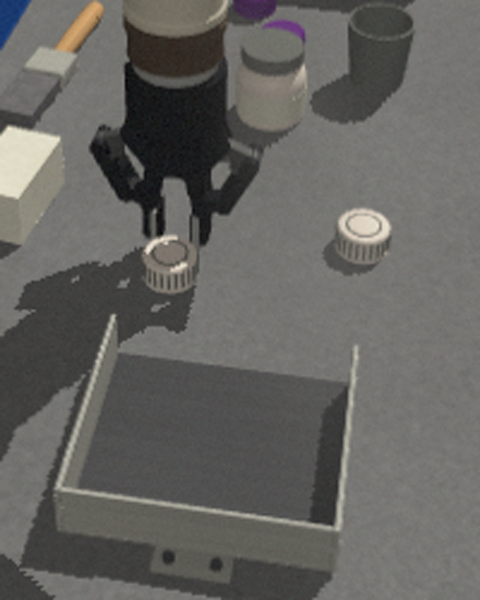

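The crop shows the cap at (170,250), touching the fingertips and slightly off centre towards +x. The bay mouth lies ahead of it. I'll measure the offset.

Run:
```python
from h import *
d=np.load('side.npz')
print(px2w(d,[(180+170/2.4,170+251/2.4)],22)); print('mouth wall tops, back tops outer',px2w(d,[(180+113/2.4,170+316/2.4),(180+357/2.4,170+347/2.4),(180+59/2.4,170+490/2.4),(180+338/2.4,170+528/2.4)],40))
print('cap C',px2w(d,[(180+363/2.4,170+224/2.4)],22))
```

```text
[[575.33644075 114.93321444  22.        ]]
mouth wall tops, back tops outer [[595.83721754 208.72433574  40.        ]
 [421.65274977 203.91810917  40.        ]
 [590.64869201 358.90251808  40.        ]
 [418.24564143 352.54583325  40.        ]]
cap C [[430.83937203  52.91999145  22.        ]]
```

Request:
carry_out:
  increments:
    - {"xyz": [0.29, -0.09, 0], "twist": [0, 0, 0], "gripper": 0.4}
    - {"xyz": [0.29, -0.09, 0], "twist": [0, 0, 0], "gripper": 0.4}
    - {"xyz": [0.29, -0.09, 0], "twist": [0, 0, 0], "gripper": 0.4}
    - {"xyz": [0.29, -0.09, 0], "twist": [0, 0, 0], "gripper": 0.4}
    - {"xyz": [0.29, -0.09, 0], "twist": [0, 0, 0], "gripper": 0.4}
    - {"xyz": [0.29, -0.09, 0], "twist": [0, 0, 0], "gripper": 0.4}
    - {"xyz": [0.3, -0.01, 0], "twist": [0, 0, 0], "gripper": 0.4}
    - {"xyz": [0.3, -0.01, 0], "twist": [0, 0, 0], "gripper": 0.4}
    - {"xyz": [0.3, -0.01, 0], "twist": [0, 0, 0], "gripper": 0.4}
    - {"xyz": [0.3, -0.01, 0], "twist": [0, 0, 0], "gripper": 0.4}
    - {"xyz": [0.3, -0.01, 0], "twist": [0, 0, 0], "gripper": 0.4}
    - {"xyz": [0.3, -0.01, 0], "twist": [0, 0, 0], "gripper": 0.4}
    - {"xyz": [0.3, -0.01, 0], "twist": [0, 0, 0], "gripper": 0.4}
    - {"xyz": [0.3, -0.01, 0], "twist": [0, 0, 0], "gripper": 0.4}
    - {"xyz": [0.3, -0.01, 0], "twist": [0, 0, 0], "gripper": 0.4}
    - {"xyz": [0.2, 0, 0], "twist": [0, 0, 0], "gripper": 0.4}
    - {"xyz": [0.1, 0, 0], "twist": [0, 0, 0], "gripper": 0.4}
    - {"xyz": [0.05, 0, 0], "twist": [0, 0, 0], "gripper": 0.4}
    - {"xyz": [0, 0, 0], "twist": [0, 0, 0], "gripper": 0.4}

```text
time: 7.1
tool_pos: [552.8, 278.2, 79.9]
ee_rot: [-180.0, 0.0, 90.0]
wrist_force: [-0.8, 0.0, -0.0]
grip_width: 0.302
gripper_force: 0.0
```

Request:
carry_out:
  increments:
    - {"xyz": [-0.3, 0, 0], "twist": [0, 0, 0], "gripper": 0.4}
    - {"xyz": [-0.6, 0, 0], "twist": [0, 0, 0], "gripper": 0.4}
    - {"xyz": [-0.6, 0, 0], "twist": [0, 0, 0], "gripper": 0.4}
    - {"xyz": [0, 0, -0.9], "twist": [0, 0, 0], "gripper": 0.4}
    - {"xyz": [0, 0, -0.9], "twist": [0, 0, 0], "gripper": 0.4}
    - {"xyz": [0, 0, -0.9], "twist": [0, 0, 0], "gripper": 0.4}
    - {"xyz": [0, 0, 0], "twist": [0, 0, 0], "gripper": 0.4}

```text
time: 7.8
tool_pos: [555.9, 217.8, 194.1]
ee_rot: [179.4, -0.2, 89.9]
wrist_force: [0.1, -0.4, -0.5]
grip_width: 0.302
gripper_force: 0.0
```

Run:
```python
from h import *
d=snap('side','s3.png'); snap('top','t3.png')
cv2.imwrite('pics/s3c.png',cv2.resize(d['img'][170:420,180:380],None,fx=2.4,fy=2.4,interpolation=cv2.INTER_CUBIC))
```

```text
(no output)
```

View pics/s3c.png

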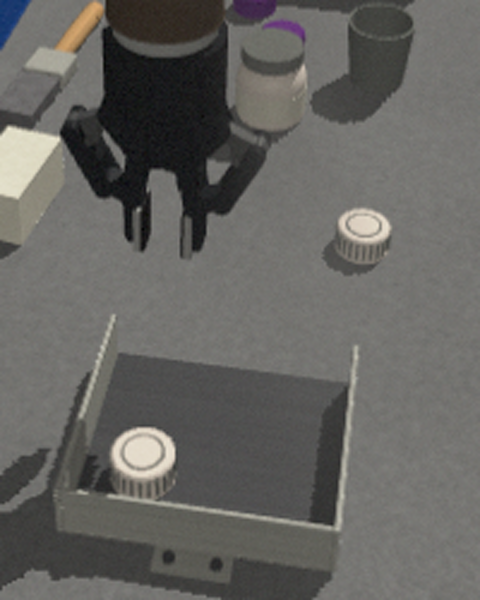

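The first cap lies in the bay at crop (143,452). Next I'll go round behind the cap beyond the jar.

Request:
carry_out:
  increments:
    - {"xyz": [-0.93, 0.14, 0], "twist": [0, 0, 0], "gripper": 0.4}
    - {"xyz": [-0.93, 0.14, 0], "twist": [0, 0, 0], "gripper": 0.4}
    - {"xyz": [-0.93, 0.14, 0], "twist": [0, 0, 0], "gripper": 0.4}
    - {"xyz": [-0.93, 0.14, 0], "twist": [0, 0, 0], "gripper": 0.4}
    - {"xyz": [-0.93, 0.14, 0], "twist": [0, 0, 0], "gripper": 0.4}
    - {"xyz": [-0.93, 0.14, 0], "twist": [0, 0, 0], "gripper": 0.4}
    - {"xyz": [-0.93, 0.14, 0], "twist": [0, 0, 0], "gripper": 0.4}
    - {"xyz": [-0.93, 0.14, 0], "twist": [0, 0, 0], "gripper": 0.4}
    - {"xyz": [-0.93, 0.14, 0], "twist": [0, 0, 0], "gripper": 0.4}
    - {"xyz": [-0.93, 0.14, 0], "twist": [0, 0, 0], "gripper": 0.4}
    - {"xyz": [-0.93, 0.14, 0], "twist": [0, 0, 0], "gripper": 0.4}
    - {"xyz": [-0.93, 0.14, 0], "twist": [0, 0, 0], "gripper": 0.4}
    - {"xyz": [0, 0, 0], "twist": [0, 0, 0], "gripper": 0.4}
    - {"xyz": [0, 0, 0], "twist": [0, 0, 0], "gripper": 0.4}

```text
time: 9.3
tool_pos: [618.6, -229.2, 185.4]
ee_rot: [-179.8, -0.1, 89.9]
wrist_force: [-0.2, -0.3, -1.4]
grip_width: 0.301
gripper_force: 0.0
```

Request:
carry_out:
  increments:
    - {"xyz": [0, 0.05, 0.9], "twist": [0, 0, 0], "gripper": 0.4}
    - {"xyz": [0, 0, 0.9], "twist": [0, 0, 0], "gripper": 0.4}
    - {"xyz": [0, 0, 0.6], "twist": [0, 0, 0], "gripper": 0.4}
    - {"xyz": [0, 0, 0.22], "twist": [0, 0, 0], "gripper": 0.4}
    - {"xyz": [0, 0, 0], "twist": [0, 0, 0], "gripper": 0.4}
    - {"xyz": [0.2, 0, 0], "twist": [0, 0, 0], "gripper": 0.4}
    - {"xyz": [0.2, 0, 0], "twist": [0, 0, 0], "gripper": 0.4}
    - {"xyz": [0.25, 0, 0], "twist": [0, 0, 0], "gripper": 0.4}
    - {"xyz": [0.3, 0.05, 0], "twist": [0, 0, 0], "gripper": 0.4}
    - {"xyz": [0.3, 0.05, 0], "twist": [0, 0, 0], "gripper": 0.4}
    - {"xyz": [0.3, 0.05, 0], "twist": [0, 0, 0], "gripper": 0.4}
    - {"xyz": [0.3, 0.05, 0], "twist": [0, 0, 0], "gripper": 0.4}
    - {"xyz": [0.3, 0, 0], "twist": [0, 0, 0], "gripper": 0.4}
    - {"xyz": [0.3, 0, 0], "twist": [0, 0, 0], "gripper": 0.4}
    - {"xyz": [0.3, 0, 0], "twist": [0, 0, 0], "gripper": 0.4}
    - {"xyz": [0.3, 0, 0], "twist": [0, 0, 0], "gripper": 0.4}
    - {"xyz": [0.3, 0, 0], "twist": [0, 0, 0], "gripper": 0.4}
    - {"xyz": [0.3, 0, 0], "twist": [0, 0, 0], "gripper": 0.4}
    - {"xyz": [0.1, 0, 0], "twist": [0, 0, 0], "gripper": 0.4}
    - {"xyz": [0, 0, 0], "twist": [0, 0, 0], "gripper": 0.4}

```text
time: 11.3
tool_pos: [630.0, -77.3, 83.0]
ee_rot: [-180.0, -0.0, 90.1]
wrist_force: [0.6, 0.8, 0.4]
grip_width: 0.3
gripper_force: 0.0
```

Run:
```python
from h import *
d=snap('side','s4.png'); print(ctrl.get_state()['tool_pos'])
cv2.imwrite('pics/s4c.png',cv2.resize(d['img'][130:290,160:380],None,fx=3,fy=3,interpolation=cv2.INTER_CUBIC))
```

```text
[630.02011587 -77.84945735  83.02491658]
```

View pics/s4c.png

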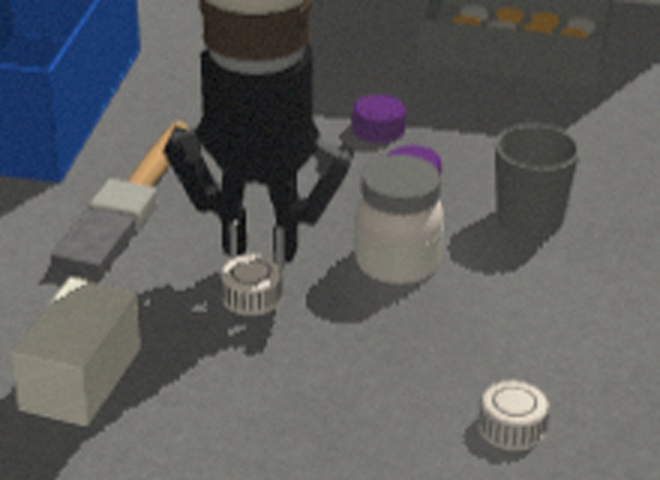

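Request:
carry_out:
  increments:
    - {"xyz": [0.3, 0, 0], "twist": [0, 0, 0], "gripper": 0.4}
    - {"xyz": [0.3, 0, 0], "twist": [0, 0, 0], "gripper": 0.4}
    - {"xyz": [0.3, 0, 0.02], "twist": [0, 0, 0], "gripper": 0.4}
    - {"xyz": [0.25, 0, 0.02], "twist": [0, 0, -0.4], "gripper": 0.4}
    - {"xyz": [0.25, 0, 0], "twist": [0, 0, -0.4], "gripper": 0.4}
    - {"xyz": [0.25, 0, 0], "twist": [0, 0, -0.4], "gripper": 0.4}
    - {"xyz": [0.25, 0, 0], "twist": [0, 0, -0.4], "gripper": 0.4}
    - {"xyz": [0.25, 0, 0], "twist": [0, 0, -0.4], "gripper": 0.4}
    - {"xyz": [0.25, 0, 0], "twist": [0, 0, -0.4], "gripper": 0.4}
    - {"xyz": [0.25, 0, 0], "twist": [0, 0, -0.4], "gripper": 0.4}
    - {"xyz": [0.25, 0, 0], "twist": [0, 0, -0.4], "gripper": 0.4}
    - {"xyz": [0.25, 0, 0], "twist": [0, 0, -0.4], "gripper": 0.4}
    - {"xyz": [0.25, 0, 0], "twist": [0, 0, -0.4], "gripper": 0.4}
    - {"xyz": [0.25, 0, 0], "twist": [0, 0, 0], "gripper": 0.4}
    - {"xyz": [0.25, 0, 0], "twist": [0, 0, 0], "gripper": 0.4}
    - {"xyz": [0.25, 0, 0], "twist": [0, 0, 0], "gripper": 0.4}
    - {"xyz": [0.1, 0, 0], "twist": [0, 0, 0], "gripper": 0.4}
    - {"xyz": [0, 0, 0], "twist": [0, 0, 0], "gripper": 0.4}

```text
time: 13.15
tool_pos: [587.1, 82.9, 81.6]
ee_rot: [-180.0, -0.0, 122.1]
wrist_force: [0.4, -0.6, 0.4]
grip_width: 0.302
gripper_force: 0.0
```

Run:
```python
from h import *
d=snap('side','s5.png'); print(ctrl.get_state()['tool_pos'])
cv2.imwrite('pics/s5c.png',cv2.resize(d['img'][150:400,180:400],None,fx=2.4,fy=2.4,interpolation=cv2.INTER_CUBIC))
```

```text
[587.42022356  82.47341397  81.5868425 ]
```

View pics/s5c.png

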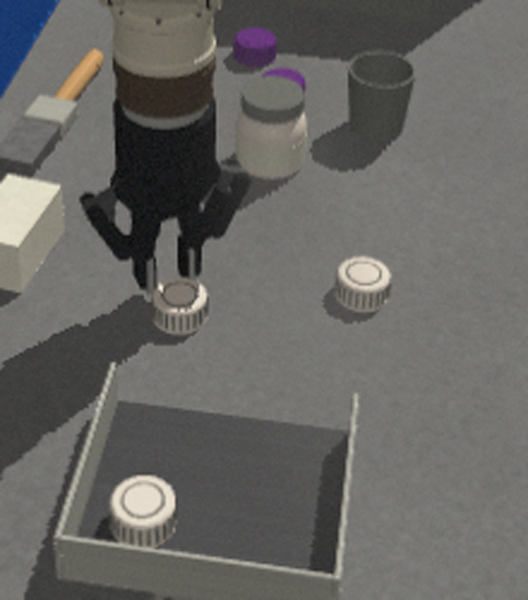

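The cap is still held between the fingertips at crop (180,297). I'll carry on into the bay and turn back to straight.

Request:
carry_out:
  increments:
    - {"xyz": [0.27, 0, 0], "twist": [0, 0, 0], "gripper": 0.4}
    - {"xyz": [0.27, 0, 0], "twist": [0, 0, 0], "gripper": 0.4}
    - {"xyz": [0.27, 0, 0], "twist": [0, 0, 0], "gripper": 0.4}
    - {"xyz": [0.27, 0, 0], "twist": [0, 0, 0], "gripper": 0.4}
    - {"xyz": [0.27, 0, 0], "twist": [0, 0, 0], "gripper": 0.4}
    - {"xyz": [0.27, 0, 0], "twist": [0, 0, 0], "gripper": 0.4}
    - {"xyz": [0.27, 0, 0], "twist": [0, 0, 0], "gripper": 0.4}
    - {"xyz": [0.27, 0, 0], "twist": [0, 0, 0], "gripper": 0.4}
    - {"xyz": [0.23, 0, 0], "twist": [0, 0, 0.4], "gripper": 0.4}
    - {"xyz": [0.23, 0, 0], "twist": [0, 0, 0.4], "gripper": 0.4}
    - {"xyz": [0.23, 0, 0], "twist": [0, 0, 0.4], "gripper": 0.4}
    - {"xyz": [0.23, 0, 0], "twist": [0, 0, 0.4], "gripper": 0.4}
    - {"xyz": [0.23, 0, 0], "twist": [0, 0, 0.4], "gripper": 0.4}
    - {"xyz": [0.23, 0, 0], "twist": [0, 0, 0.4], "gripper": 0.4}
    - {"xyz": [0.23, 0, 0], "twist": [0, 0, 0.4], "gripper": 0.4}
    - {"xyz": [0.23, 0, 0], "twist": [0, 0, 0.4], "gripper": 0.4}
    - {"xyz": [0.2, 0, 0], "twist": [0, 0, 0.4], "gripper": 0.4}
    - {"xyz": [0.1, 0, 0], "twist": [0, 0, 0.4], "gripper": 0.4}
    - {"xyz": [0.05, 0, 0], "twist": [0, 0, 0], "gripper": 0.4}
    - {"xyz": [0, 0, 0], "twist": [0, 0, 0], "gripper": 0.4}

```text
time: 15.2
tool_pos: [514.4, 238.2, 81.5]
ee_rot: [-180.0, -0.0, 90.1]
wrist_force: [0.2, -0.6, 0.5]
grip_width: 0.3
gripper_force: 0.0
```

Request:
carry_out:
  increments:
    - {"xyz": [-0.3, 0, 0], "twist": [0, 0, 0], "gripper": 0.4}
    - {"xyz": [-0.6, 0, 0], "twist": [0, 0, 0], "gripper": 0.4}
    - {"xyz": [-0.6, 0, 0], "twist": [0, 0, 0], "gripper": 0.4}
    - {"xyz": [0, 0, -0.9], "twist": [0, 0, 0], "gripper": 0.4}
    - {"xyz": [0, 0, -0.9], "twist": [0, 0, 0], "gripper": 0.4}
    - {"xyz": [0, 0, -0.3], "twist": [0, 0, 0], "gripper": 0.4}
    - {"xyz": [0, 0, 0], "twist": [0, 0, 0], "gripper": 0.4}

```text
time: 15.9
tool_pos: [516.0, 177.2, 167.8]
ee_rot: [179.7, -0.1, 90.0]
wrist_force: [-0.4, -0.2, -0.3]
grip_width: 0.298
gripper_force: 0.0
```

Request:
carry_out:
  increments:
    - {"xyz": [-0.74, -0.36, 0], "twist": [0, 0, 0], "gripper": 0.6}
    - {"xyz": [-0.74, -0.36, 0], "twist": [0, 0, 0], "gripper": 0.6}
    - {"xyz": [-0.74, -0.36, 0], "twist": [0, 0, 0], "gripper": 0.6}
    - {"xyz": [-0.74, -0.36, 0], "twist": [0, 0, 0], "gripper": 0.6}
    - {"xyz": [-0.74, -0.36, 0], "twist": [0, 0, 0], "gripper": 0.6}
    - {"xyz": [-0.74, -0.33, 0], "twist": [0, 0, 0], "gripper": 0.6}
    - {"xyz": [0, 0, 0], "twist": [0, 0, 0], "gripper": 0.6}
    - {"xyz": [0, 0, 0.9], "twist": [0, 0, 0], "gripper": 0.6}
    - {"xyz": [0, 0, 0.9], "twist": [0, 0, 0], "gripper": 0.6}
    - {"xyz": [0, 0, 0.3], "twist": [0, 0, 0], "gripper": 0.6}
    - {"xyz": [0, 0, 0], "twist": [0, 0, 0], "gripper": 0.6}
    - {"xyz": [0, 0, 0], "twist": [0, 0, 0], "gripper": 0.6}

```text
time: 17.1
tool_pos: [429.2, 0.4, 80.9]
ee_rot: [-179.9, -0.0, 90.0]
wrist_force: [0.5, -0.3, -0.5]
grip_width: 0.199
gripper_force: 0.0
```

Request:
carry_out:
  increments:
    - {"xyz": [0.2, 0.02, 0], "twist": [0, 0, 0], "gripper": 0.6}
    - {"xyz": [0.2, 0.02, 0], "twist": [0, 0, 0], "gripper": 0.6}
    - {"xyz": [0.2, 0.02, 0], "twist": [0, 0, 0], "gripper": 0.6}
    - {"xyz": [0.3, 0.06, 0], "twist": [0, 0, 0], "gripper": 0.6}
    - {"xyz": [0.3, 0.06, 0], "twist": [0, 0, 0], "gripper": 0.6}
    - {"xyz": [0.3, 0.06, 0], "twist": [0, 0, 0], "gripper": 0.6}
    - {"xyz": [0.3, 0.06, 0], "twist": [0, 0, 0], "gripper": 0.6}
    - {"xyz": [0.3, 0.06, 0], "twist": [0, 0, 0], "gripper": 0.6}
    - {"xyz": [0.3, 0.06, 0], "twist": [0, 0, 0], "gripper": 0.6}
    - {"xyz": [0.3, 0.06, 0], "twist": [0, 0, 0], "gripper": 0.6}
    - {"xyz": [0.3, 0.06, 0], "twist": [0, 0, 0], "gripper": 0.6}
    - {"xyz": [0.3, 0.06, 0], "twist": [0, 0, 0], "gripper": 0.6}
    - {"xyz": [0.3, 0.06, 0], "twist": [0, 0, 0], "gripper": 0.6}
    - {"xyz": [0.1, 0, 0], "twist": [0, 0, 0], "gripper": 0.6}
    - {"xyz": [0, 0, 0], "twist": [0, 0, 0], "gripper": 0.6}

```text
time: 18.6
tool_pos: [455.9, 148.8, 81.5]
ee_rot: [180.0, 0.0, 90.1]
wrist_force: [0.9, -0.5, -0.0]
grip_width: 0.201
gripper_force: 0.0
```

Run:
```python
from h import *
d=snap('side','s6.png'); print(ctrl.get_state()['tool_pos'])
cv2.imwrite('pics/s6c.png',cv2.resize(d['img'][170:420,180:400],None,fx=2.4,fy=2.4,interpolation=cv2.INTER_CUBIC))
```

```text
[455.63829469 148.2405551   81.3756064 ]
```

View pics/s6c.png

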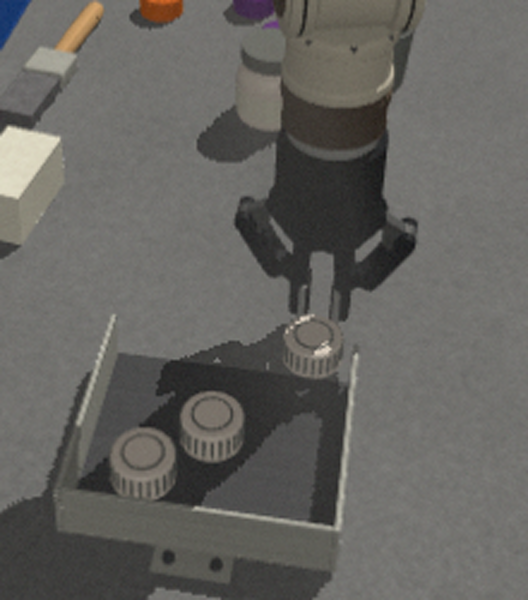

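The last cap is at crop (313,333), in front of the mouth and clear of the wall end at (355,350). The other two caps are inside at (212,413) and (143,452). I'll push it the last 85 mm, then back off and lift.

Request:
carry_out:
  increments:
    - {"xyz": [0.2, 0, 0], "twist": [0, 0, 0], "gripper": 0.6}
    - {"xyz": [0.3, 0, 0], "twist": [0, 0, 0], "gripper": 0.6}
    - {"xyz": [0.3, 0, 0], "twist": [0, 0, 0], "gripper": 0.6}
    - {"xyz": [0.3, 0, 0], "twist": [0, 0, 0], "gripper": 0.6}
    - {"xyz": [0.3, 0, 0], "twist": [0, 0, 0], "gripper": 0.6}
    - {"xyz": [0.3, 0, 0], "twist": [0, 0, 0], "gripper": 0.6}
    - {"xyz": [0.2, 0, 0], "twist": [0, 0, 0], "gripper": 0.6}
    - {"xyz": [0.15, 0, 0], "twist": [0, 0, 0], "gripper": 0.6}
    - {"xyz": [0.08, 0, 0], "twist": [0, 0, 0], "gripper": 0.6}
    - {"xyz": [0, 0, 0], "twist": [0, 0, 0], "gripper": 0.6}
    - {"xyz": [-0.3, 0, 0], "twist": [0, 0, 0], "gripper": 0.6}
    - {"xyz": [-0.6, 0, 0], "twist": [0, 0, 0], "gripper": 0.6}
    - {"xyz": [-0.8, 0, 0], "twist": [0, 0, 0], "gripper": 0.6}
    - {"xyz": [-0.5, 0, -0.8], "twist": [0, 0, 0], "gripper": 0.6}
    - {"xyz": [0, 0, -0.9], "twist": [0, 0, 0], "gripper": 0.6}
    - {"xyz": [0, 0, -0.9], "twist": [0, 0, 0], "gripper": 0.6}
    - {"xyz": [0, 0, 0], "twist": [0, 0, 0], "gripper": 0.6}
    - {"xyz": [0, 0, 0], "twist": [0, 0, 0], "gripper": 0.6}

```text
time: 20.45
tool_pos: [456.2, 144.3, 186.4]
ee_rot: [179.9, -0.0, 89.9]
wrist_force: [-0.1, -0.5, -0.4]
grip_width: 0.2
gripper_force: 0.0
```

Run:
```python
from h import *
d=snap('side','s7.png'); t=snap('top','t7.png')
a=cv2.resize(d['img'][220:420,180:380],(500,500),interpolation=cv2.INTER_CUBIC)
b=cv2.resize(t['img'][190:285,90:145+5],(290,500),interpolation=cv2.INTER_CUBIC)
b=cv2.resize(t['img'][190:285,95:150+30],(290,330),interpolation=cv2.INTER_CUBIC)
b=cv2.copyMakeBorder(b,0,170,0,0,cv2.BORDER_CONSTANT)
cv2.imwrite('pics/f.png',np.hstack([a,b]))
```

```text
(no output)
```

View pics/f.png

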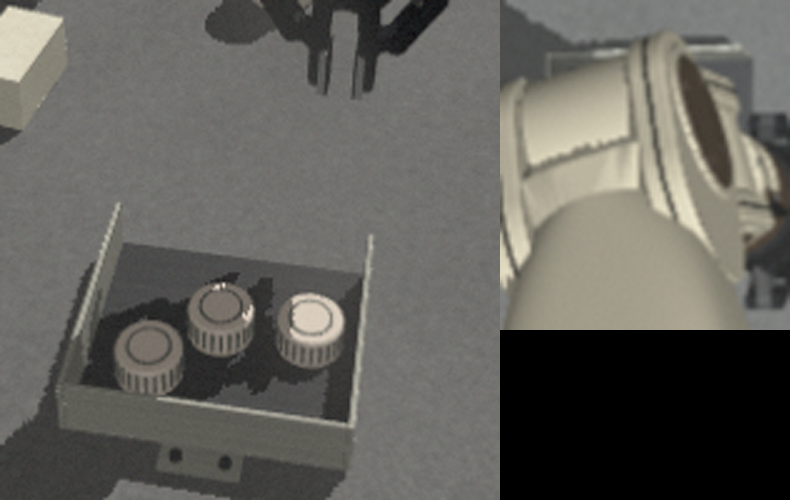

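All three caps lie flat inside the bay at (148,345), (220,310) and (311,320), well past the mouth line, and the gripper is clear of everything.

```bash
python3 -c "
from station import ctrl
print(ctrl.hand_in())"
```

```text
the job is handed in; nothing more can be done
None
```

All three pale caps were swept along the counter into the bay, where the last picture shows them lying flat and past the mouth line, and the job was handed in at about 20.5 s of the 72 s; the hand-in returned no verdict.

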